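# Load a bridge carrier into a light-curing unit under its sprung shield

### The job

Take the carrier with the white tooth bridge, lift the curing unit's sprung amber shield with the carrier's nose or your fingers, and keep it held open while you lower the carrier into the pocket inside and press it down on its seat, firmly but gently, with about 12 N (the seat's height is not known: feel for it). Then let go and back out so that the shield swings fully shut by itself over the carrier. Handle the shield lightly, and leave the bare spare carrier and everything else on the bench where they are.

Things in the scene. Friction and masses are not known exactly. Their poses are not given: they have to be found in the camera images.
- carrier_mid (a point): Centre of the loose carrier (120 g, 36 mm tall), 18 mm above its underside, z up. Dark base plate 72 (own x) x 36 (y) x 8 mm; on its middle a blue grip block 26 (x) x 18 (y) mm, 22 mm tall, gripped across its 18 mm; on top a white 3-tooth bridge 24 x 10 x 6 mm. The plate juts 23 mm beyond the block at each x end: a nose for lifting the shield's tab. A half turn makes no difference.
- unit: Fixed white curing unit. Origin under the chamber's middle on the bench; -x is its front, z up. Chamber 96 (x) x 146 (y) mm, rim 68 mm above the bench, open on top under the shield; inside 84 x 130 mm, floor 32 mm above the bench. A control housing 58 mm tall adjoins from y = 73 to 148 mm. Pushes on it (shield, seat too) must stay below 22 N.
- pocket (a point): Middle of the pocket's mouth in the chamber floor, 32 mm above the unit's origin, same axes. 75 (x) x 39 (y) mm, 1.5 mm chamfer: 1.5 mm of play on each side of the carrier's plate. In it an orange adjustable seat, set anew each time, 3 to 9 mm below the mouth (not measured); it is rigid. The carrier must be pressed on it with 8 to 20 N for some 0.3 s while the shield is held open.
- shield (a joint): Opening angle of the amber shield, rad: 0 shut (flat on the rim), 1.57 upright, 2.2 its stop. Hinged on the rear (+x) rim, opens upward. A spring always shuts it (0.07 N m with its weight when shut, 0.13 N m upright) against a strong damper (0.35 N m per rad/s): let go wide open, it needs about 1.5 s to come back upright and 5 s more to shut. Thin plastic: push it slowly, below 12 N.
- shield_tab (a point): Middle of the front edge of the shield's black tab, at its underside, 68.5 mm above the bench when shut, 114 mm from the hinge line. The shield is 146 mm wide, 4 mm thick; the tab is 70 mm wide and juts 18 mm out in front of the unit's front face, with free space under it down to the bench.
- shield_hinge (a point): Middle of the shield's hinge line (along the unit's y), 48 mm behind the pocket's middle and 68.5 mm above the bench.
- spare_mid (a point): Centre of the spare carrier, half-way up (15 mm): the same but bare, without a white bridge, 30 mm tall. Leave alone.
- resin: Amber bottle, 36 mm across, 70 mm tall, origin under its middle. Leave alone.
- beaker: Clear beaker, 70 mm across, 60 mm tall, origin under its middle. Leave alone.
- arch: Plaster dental arch, 75 by 65 mm, 24 mm tall, origin under its middle. Leave alone.
- carton: White and yellow carton, 60 by 100 mm, 35 mm tall, origin under its middle. Leave alone.
- marker: Black marker with red cap, 120 mm long, 12 mm thick, lying, origin under its middle. Leave alone.
- brush: Brush lying on the bench, leave alone.
There are look-alikes about, which are no part of the job. Leave any red or yellow look-alike of the part that bears carrier_mid alone.

How it is judged:
By the outcome, as a careful person would: the job done as asked, in the order asked, and still so for the second after the job is handed in, with the robot touching nothing.
It also fails if it takes over 72 s, if anything falls off the work surface, if the arm or the gripper's body presses on something with over 40 N, if the wrist force passes 120 N, or if a joint passes its speed limit or range.

### The arm

A 6-joint arm with a two-finger parallel gripper is mounted at the origin on the work surface. World frame = base frame: x ahead of the robot, y to its left, z up, the work surface at z = 0. Lengths are in m, angles in rad, forces in N, time in s.
With the tool pointing down it reaches from about 0.225 to 0.875 m from the base axis. Payload 3.4 kg.
Tool frame: the origin (TCP) lies on the centre line of the jaws, within the pads' length; the fingertips stand 17 mm ahead of it and the grasp point (between the pads) lies 2 mm behind it (manip.finger_overhang is the distance from the TCP to the fingertips, in m); y points along the fingers, x is the direction in which the jaws open and shut, and the axes are right-handed (so a half turn about y gives the same grasp; the last joint's range is limited). The gripper opens to 85 mm and grips with 20 to 120 N. Pads are 22 mm wide; open, the fingers measure 114 mm over their backs; the gripper's body (76 mm by 85 mm) begins 54 mm behind the grasp point. The pads swing forward as they close: fully open they stand 13 mm farther back than shut.
Start: joints at [-1.401, 0.276, 1.505, -0, 1.361, -0.121], TCP at [0.165, -0.551, 0.248] pointing down, gripper open.
Joint ranges: [-2.89, 2.89], [-0.75, 2.08], [0.22, 2.7], [-1.18, 4.32], [0.11, 2.71], [-2.7, 2.7]. Speed limits (rad/s): [2.57, 2.57, 3.14, 3.14, 3.14, 3.14].

### API

Orientations are given as a unit quaternion [w, x, y, z].
In Python, from rig import manip gives the robot as it stands.
- The arm moves only by the tool arm_command, never from a script. Its argument "commands" is a list of rows, each a list of 3 entries, a list of its own where there are three numbers: the finger opening in cm, from 0 to 8.54, then the shift along the world's x, y, z in cm, then the turn about the world's z in rad. A call has 1 to 12 rows; each row shifts and turns the commanded pose from where the row before left it; what a row does not reach is not made up. A row lasts 1/10 s, in which the tool goes at most 50 mm and 8.59 degrees, less where a joint would pass 70% of its speed; a pose out of reach is approached as far as the arm can. A call with a gripper value outside its range is refused whole. The fingers move at their own pace and stop on an object; "grip_force" is the grip in N (left out, the last holds). Time passes only in rows, so rows that do not move let the fingers close. It gives the time, the measured TCP pose, the force and the opening at its end, in the units of the state.
- manip.get_state(): the state, without advancing time (a new reading comes with each control period).
- manip.get_image(name): name is "scene" or "top"; returns a dict with "pixels" (480x640x3 uint8, red, green, blue), "range_z" (480x640 float32, m along the optical axis (not along the pixel's ray), 0 where there is no reading), "intrinsics" (3x3 intrinsics, pixels), "R" (3x3) and "t" (3): a world point X has camera coordinates R X + t. Camera axes: x right, y down, z forward; pixel columns grow to the right and rows downward; lengths in m; the calibration is good to about 2 mm. A picture is of the moment at which its call begins.
- manip.sign_off(): hands the job in, once; it reports no verdict.
The state is a dict: "clock": time; "qpos": joint angles; "qd": joint speeds; "effort": joint torques, N m; "position": TCP position; "ee_rot": TCP orientation; "contact_force": force on the tool from outside, world axes, zero at the start; "moment": the same for the moment, N m; "width": finger opening in m.
Only numpy, scipy, OpenCV 4.12 (cv2) and the standard library are available. Lean on these libraries where they do the work, as an engineer would, in place of code of your own. Each camera call takes 0.05 s, during which the arm holds its last target.

## Working session

There is one attempt and no reset: what is moved stays moved. The work goes in short steps, Python scripts to look and compute and a tool call to move; the robot and the scene stay as the last step left them, time stands still between calls to the robot, and variables do not carry over. Pictures are saved under pics/ and viewed, and the job is handed in when it is done.

Besides the shell and the picture viewer there is one more tool, called after ">>>" in YAML: its name, and indented under it one key for each argument. arm_command: Moves the arm, as the interface text tells. Its arguments: {"type":"object","properties":{"commands":{"type":"array"},"grip_force":{"type":"number"}},"required":["commands"]}

```bash
ls; mkdir -p pics; cat > h.py <<'E'
import numpy as np, cv2
from rig import manip
def grab(n):
    d=manip.get_image(n); np.savez('%s.npz'%n,**{k:np.asarray(v) for k,v in d.items()}); return d
def load(n): return dict(np.load('%s.npz'%n))
def ray(d,u,v,z):
    K,R,t=d['intrinsics'],d['R'],d['t']
    c=-R.T@t; w=R.T@np.linalg.inv(K)@np.array([u,v,1.]); return c+w*(z-c[2])/w[2]
def proj(d,X):
    p=d['intrinsics']@(d['R']@np.asarray(X,float)+d['t']); return p[:2]/p[2]
def cloud(d):
    K,R,t=d['intrinsics'],d['R'],d['t']; z=d['range_z']; v,u=np.indices(z.shape)
    P=np.stack([(u-K[0,2])/K[0,0]*z,(v-K[1,2])/K[1,1]*z,z],-1); return (P-t)@R
E
python3 - <<'E'
from h import *
for n in ('scene','top'):
    d=grab(n); cv2.imwrite(f'pics/{n}0.png',d['pixels'][...,::-1]); print(n,d['intrinsics'].tolist(),(-d['R'].T@d['t']).round(3),d['R'].round(2).tolist())
s=manip.get_state(); print(s)
E
```

```text
pics
scene [[578.1260667466609, 0.0, 328.6133635697445], [0.0, 578.1260667466609, 255.77476259188992], [0.0, 0.0, 1.0]] [ 1.358 -0.535  0.922] [[0.53, 0.85, 0.01], [0.58, -0.36, -0.73], [-0.62, 0.4, -0.68]]
top [[543.7443771707266, 0.0, 314.74810936279516], [0.0, 543.7443771707266, 241.77194234640595], [0.0, 0.0, 1.0]] [ 0.436 -0.018  1.275] [[0.02, -1.0, 0.03], [-0.99, -0.02, -0.12], [0.12, -0.03, -0.99]]
{'clock': 0.1, 'qpos': array([-1.40098665e+00,  2.76546967e-01,  1.50598976e+00,  4.61489684e-05,
        1.36067699e+00, -1.21004246e-01]), 'qd': array([-0.00052102, -0.00209238, -0.00395954,  0.00051413,  0.00030206,
       -0.00054706]), 'effort': array([ 1.81663629e-03, -4.17699265e+01, -2.46404153e+01, -2.34778527e-04,
        5.73734025e-03,  5.85907941e-06]), 'position': array([ 0.16480661, -0.55043422,  0.24752418]), 'ee_rot': array([ 0.56757565, -0.56676203,  0.42268259, -0.42187453]), 'contact_force': array([0.30993128, 0.36073513, 0.80418634]), 'moment': array([ 0.01166182, -0.0271969 ,  0.00257972]), 'width': 0.08524630740062862}
```

View pics/scene0.png

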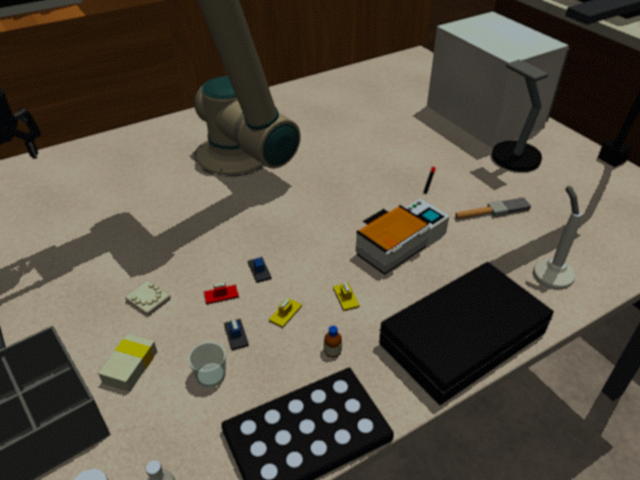

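View pics/top0.png

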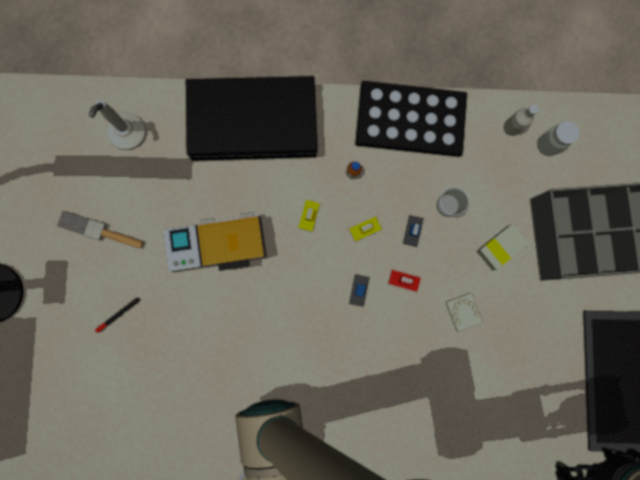

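Candidates for the carrier in the top view are:
- dark plate at (413,230), with white on top
- dark plate at (359,290), blue and bare, so probably the spare
- red at (404,280)
- yellow at (310,215) and (366,229)

By the description it should be (413,230). I'll check that in a crop.

```bash
python3 - <<'E'
from h import *
a=load('top')['pixels'][...,::-1]; b=load('scene')['pixels'][...,::-1]
f=lambda im,u,v:cv2.resize(im[v-35:v+35,u-35:u+35],(380,380),interpolation=cv2.INTER_CUBIC)
cv2.imwrite('pics/crop.png',np.hstack([f(a,413,230),f(b,236,332)]))
f2=lambda im,u,v:cv2.resize(im[v-60:v+60,u-60:u+60],(390,390),interpolation=cv2.INTER_CUBIC)
cv2.imwrite('pics/crop2.png',np.hstack([f2(a,215,240),f2(b,402,235)]))
E
```

```text
(no output)
```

View pics/crop.png

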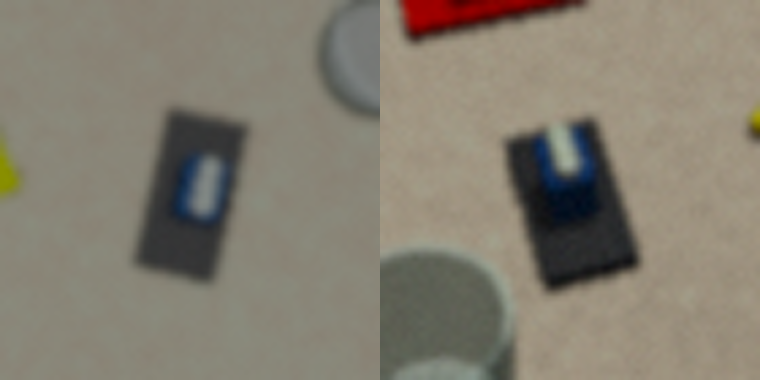

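View pics/crop2.png

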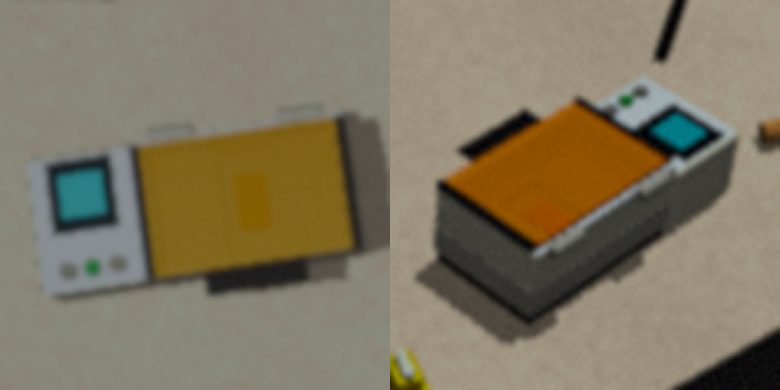

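The crop confirms it: the white bridge sits on the blue block at top (413,230). Next I'll measure the carrier and the unit.

```bash
cat > meas.py <<'E'
from h import *
def cnts(m):
    c,_=cv2.findContours(m.astype(np.uint8),cv2.RETR_EXTERNAL,cv2.CHAIN_APPROX_NONE); return sorted(c,key=cv2.contourArea,reverse=True)
def planrect(d,c,z):
    P=np.array([ray(d,u,v,z)[:2] for u,v in c[:,0,:]],np.float32)*1000
    return cv2.minAreaRect(P),P
def pose(rc):
    (cx,cy),(w,h),a=rc
    return (round(cx,1),round(cy,1)),(round(w,1),round(h,1)),round(a,1)
E
python3 - <<'E'
from meas import *
for n,(u0,v0),(u1,v1) in (('top',(413,230),(230,243)),('scene',(236,332),(392,230))):
    d=load(n); im=d['pixels'][...,::-1]; hsv=cv2.cvtColor(np.ascontiguousarray(im),cv2.COLOR_BGR2HSV).astype(int); H,S,V=[hsv[...,i] for i in range(3)]
    win=np.zeros(H.shape,bool); win[v0-26:v0+26,u0-22:u0+22]=1
    bg=np.median(V[win]); 
    P=cloud(d)
    dark=win&((V<bg*.72)|((H>95)&(H<130)&(S>80)))
    # include white top: fill contour
    c=cnts(dark)[0]; print(n,'bg',bg,pose(planrect(d,c,.008 if n=='top' else .008)[0]),cv2.contourArea(c))
    blue=win&(H>95)&(H<130)&(S>110); hull=cv2.convexHull(cnts(blue)[0]); print(' blue',pose(planrect(d,cnts(blue)[0],.030)[0]))
    fm=np.zeros(H.shape,np.uint8); cv2.fillPoly(fm,[hull],1)
    wh=(fm>0)&(S<80)&(V>110); m=np.argwhere(wh); 
    if len(m): v,u=m.mean(0); print(' white',len(m),u,v,ray(d,u,v,.036).round(4), 'z',P[wh][:,2].round(4).max())
    amb=(H>8)&(H<28)&(S>140); w2=np.zeros(H.shape,bool); w2[v1-45:v1+45,u1-60:u1+60]=1
    c=cnts(amb&w2)[0]; fm=np.zeros(H.shape,np.uint8); cv2.fillPoly(fm,[c],1); q=P[fm>0]
    print(' amber',pose(planrect(d,c,.0725)[0]), 'z',np.median(q[:,2]), 'depth med xyz',np.median(q,0))
    tab=w2&(V<45); 
    for c in cnts(tab)[:3]: print(' tab',cv2.contourArea(c),cv2.boundingRect(c),pose(planrect(d,c,.0725)[0]))
E
```

```text
top bg 137.0 ((618.3, -287.5), (36.4, 71.7), 77.2) 415.5
 blue ((618.6, -279.6), (5.9, 24.4), 81.9)
 amber ((575.4, 133.6), (92.2, 138.5), 10.2) z 0.07184004473065744 depth med xyz [0.57500529 0.13352529 0.07184004]
 tab 122.5 (219, 260, 30, 9) ((523.1, 123.7), (12.1, 64.5), 9.9)
 tab 1.5 (180, 246, 10, 3) ((558.4, 233.3), (2.7, 20.1), 15.7)
 tab 1.5 (174, 229, 14, 3) ((597.1, 244.1), (4.5, 28.6), 1.4)
scene bg 156.5 ((623.2, -288.0), (37.5, 77.8), 77.6) 466.5
 blue ((629.2, -288.9), (21.1, 40.0), 76.9)
 white 29 234.6206896551724 324.6551724137931 [ 0.6226 -0.2867  0.036 ] z 0.0384
 amber ((576.3, 136.5), (96.5, 144.6), 10.1) z 0.07285594118479063 depth med xyz [0.58006164 0.13270523 0.07285594]
 tab 153.0 (357, 245, 69, 30) ((671.2, 73.8), (153.6, 73.5), 68.3)
 tab 63.0 (357, 232, 29, 20) ((592.8, 64.7), (86.7, 8.3), 9.4)
 tab 61.5 (364, 210, 22, 13) ((525.0, 124.5), (10.9, 65.2), 10.0)
```

```bash
cat >> h.py <<'E'
from scipy.spatial.transform import Rotation as Ro
def jaw():
    s=manip.get_state(); R=Ro.from_quat(np.roll(s['ee_rot'],-1)).as_matrix(); return np.degrees(np.arctan2(R[1,0],R[0,0])),R
def st():
    s=manip.get_state(); print('t',round(s['clock'],2),'pos',(s['position']*1000).round(1),'jaw',round(jaw()[0],2),'F',s['contact_force'].round(1),'w',round(s['width']*1000,1),'q6',s['qpos'].round(2)[[0,5]])
E
python3 - <<'E'
from h import *
st(); print(jaw()[1].round(3), manip.finger_overhang)
d=load('top'); print('beaker',ray(d,452,203,.06))
E
```

```text
t 0.1 pos [ 164.8 -550.4  247.5] jaw -73.34 F [0.3 0.4 0.8] w 85.2 q6 [-1.4  -0.12]
[[ 0.287 -0.     0.958]
 [-0.958  0.002  0.287]
 [-0.002 -1.     0.   ]] 0.017
beaker [ 0.67668129 -0.3667928   0.06      ]
```

>>> arm_command:
  commands:
    - [5.5,[3.8,2.2,-0.8],-0.0426]
    - [5.5,[3.8,2.2,-0.8],-0.0426]
    - [5.5,[3.8,2.2,-0.8],-0.0426]
    - [5.5,[3.8,2.2,-0.8],-0.0426]
    - [5.5,[3.8,2.2,-0.8],-0.0426]
    - [5.5,[3.8,2.2,-0.8],-0.0426]
    - [5.5,[3.8,2.2,-0.8],-0.0426]
    - [5.5,[3.8,2.2,-0.8],-0.0426]
    - [5.5,[3.8,2.2,-0.8],-0.0426]
    - [5.5,[3.8,2.2,-0.8],-0.0426]
    - [5.5,[3.8,2.2,-0.8],-0.0426]
    - [5.5,[3.8,2.2,-0.8],-0.0426]
  grip_force: 45

```text
clock: 1.3
position: [0.622, -0.2856, 0.1514]
ee_rot: [0.441, -0.442, 0.553, -0.552]
contact_force: [-0.6, -1.1, 0.2]
width: 0.0554
```

>>> arm_command:
  commands:
    - [5.5,[0,0,-3],0]
    - [5.5,[0,0,-3],0]
    - [5.5,[0,0,0],0]

```text
clock: 1.6
position: [0.6179, -0.2845, 0.087]
ee_rot: [0.441, -0.444, 0.555, -0.548]
contact_force: [-1.1, -0.5, -0.7]
width: 0.0547
```

```bash
python3 - <<'E'
from h import *
st()
d=grab('scene'); im=d['pixels'][...,::-1]; 
cv2.imwrite('pics/pre.png',cv2.resize(im[250:400,130:330],(800,600),interpolation=cv2.INTER_CUBIC))
E
```

```text
t 1.6 pos [ 617.9 -284.5   87. ] jaw -102.57 F [-1.1 -0.5 -0.7] w 54.7 q6 [-0.53  1.26]
```

View pics/pre.png

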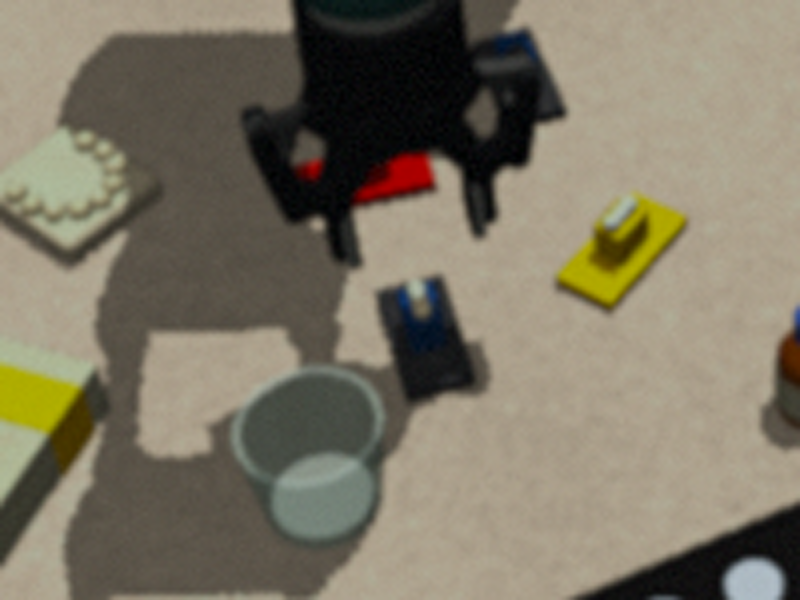

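The jaws straddle the carrier's line (carrier at crop (425,330)) and the beaker is clear. Going down to the block.

>>> arm_command:
  commands:
    - [5.5,[0.1,-0.15,-2.5],0]
    - [5.5,[0,0,-1.5],0]
    - [5.5,[0,0,0],0]
    - [5.5,[0,0,0],0]

```text
clock: 2.05
position: [0.622, -0.2888, 0.0531]
ee_rot: [-0.442, 0.442, -0.552, 0.552]
contact_force: [1.1, -0.1, -0.0]
width: 0.055
```

>>> arm_command:
  commands:
    - [5.5,[-0.1,0.1,-1.3],0]
    - [5.5,[0,0,-1.0],0]
    - [5.5,[0,0,-0.3],0]
    - [5.5,[0,0,0],0]
    - [5.5,[0,0,0],0]

```text
clock: 2.55
position: [0.6209, -0.2875, 0.0263]
ee_rot: [-0.442, 0.442, -0.552, 0.552]
contact_force: [-0.3, 0.2, 0.1]
width: 0.055
```

```bash
python3 - <<'E'
from h import *
st()
d=grab('scene'); im=d['pixels'][...,::-1]; 
cv2.imwrite('pics/pre2.png',cv2.resize(im[280:370,180:300],(800,600),interpolation=cv2.INTER_CUBIC))
E
```

```text
t 2.55 pos [ 620.9 -287.5   26.3] jaw -102.63 F [-0.3  0.2  0.1] w 55.0 q6 [-0.54  1.26]
```

View pics/pre2.png

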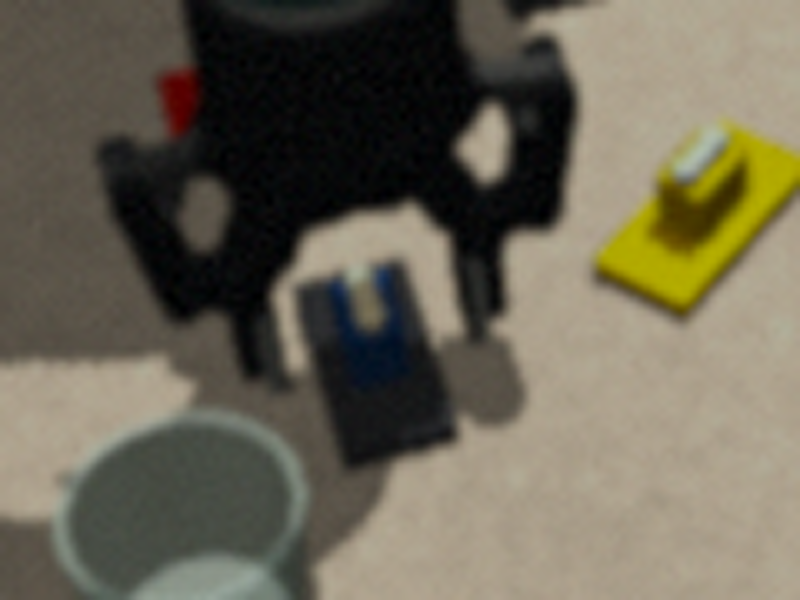

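The block sits between the fingers with both sides clear, so I'm closing.

>>> arm_command:
  commands:
    - [4.0,[0,0,0.1],0]
    - [2.8,[0,0,0],0]
    - [2.3,[0,0,0],0]
    - [1.5,[0,0,0],0]
    - [1.5,[0,0,0],0]
    - [1.5,[0,0,0],0]
    - [1.5,[0,0,0],0]
    - [1.5,[0,0,0],0]
  grip_force: 45

```text
clock: 3.4
position: [0.6211, -0.2876, 0.0277]
ee_rot: [-0.442, 0.442, -0.552, 0.552]
contact_force: [-0.2, -0.6, 3.4]
width: 0.0174
```

```bash
python3 - <<'E'
from h import *
st()
E
```

```text
t 3.4 pos [ 621.1 -287.6   27.7] jaw -102.63 F [-0.2 -0.6  3.4] w 17.4 q6 [-0.54  1.26]
```

>>> arm_command:
  commands:
    - [1.5,[0,0,1.0],0]
    - [1.5,[0,0,3],0]
    - [1.5,[0,0,4],0]
    - [1.5,[0,0,3],0]
    - [1.5,[0,0,1.5],0]
    - [1.5,[0,0,0],0]
    - [1.5,[0,0,0],0]

```text
clock: 4.1
position: [0.6203, -0.287, 0.1518]
ee_rot: [0.442, -0.442, 0.552, -0.552]
contact_force: [0.0, 0.1, -1.5]
width: 0.0172
```

>>> arm_command:
  commands:
    - [1.5,[-1.25,3.35,0],0.033]
    - [1.5,[-1.25,3.35,0],0.033]
    - [1.5,[-1.25,3.35,0],0.033]
    - [1.5,[-1.25,3.35,0],0.033]
    - [1.5,[-1.25,3.35,0],0.033]
    - [1.5,[-1.25,3.35,0],0.033]
    - [1.5,[-1.25,3.35,0],0.033]
    - [1.5,[-1.25,3.35,0],0.033]
    - [1.5,[-1.25,3.35,0],0.033]
    - [1.5,[-1.25,3.35,0],0.033]
    - [1.5,[-1.25,3.35,0],0.033]
    - [1.5,[-1.25,3.35,0],0.033]

```text
clock: 5.3
position: [0.4688, 0.1157, 0.1506]
ee_rot: [-0.541, 0.543, -0.455, 0.453]
contact_force: [-0.3, 0.6, -0.7]
width: 0.0171
```

>>> arm_command:
  commands:
    - [1.5,[0,0,0],0]
    - [1.5,[0,0,0],0]
    - [1.5,[0,0,0],0]

```text
clock: 5.6
position: [0.4708, 0.1139, 0.1515]
ee_rot: [-0.541, 0.542, -0.455, 0.454]
contact_force: [0.1, -0.1, -1.3]
width: 0.0168
```

```bash
python3 - <<'E'
from h import *
st()
a=grab('scene'); b=grab('top')
f=lambda d,u,v:cv2.resize(d['pixels'][v-60:v+60,u-60:u+60,::-1],(400,400),interpolation=cv2.INTER_CUBIC)
s=manip.get_state()['position']; p=proj(a,s).astype(int);q=proj(b,s).astype(int);print(p,q)
cv2.imwrite('pics/held.png',np.hstack([f(a,*p),f(b,*q)]))
st()
E
```

```text
t 5.6 pos [470.8 113.9 151.5] jaw -79.96 F [ 0.1 -0.1 -1.3] w 16.8 q6 [0.09 1.49]
[359 178] [233 287]
t 5.7 pos [471.1 113.7 151.9] jaw -80.02 F [ 0.3 -0.2 -1. ] w 17.2 q6 [0.09 1.49]
```

View pics/held.png

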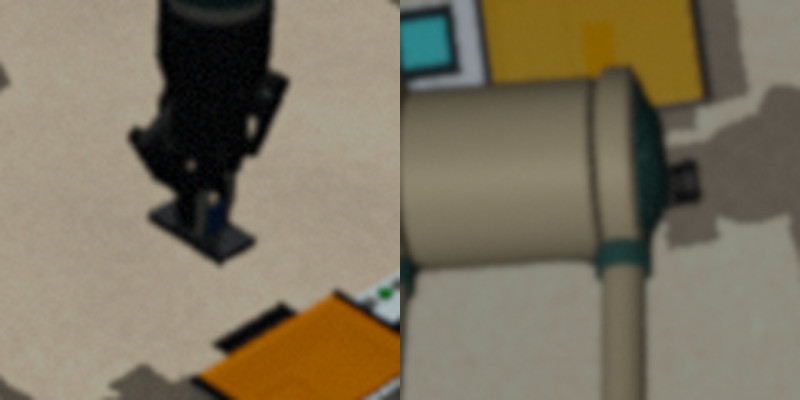

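The carrier is held level and square. The darker orange patch seen through the amber shield is the seat in its pocket. I'll measure it in the first pictures, along with the held carrier's plate.

```bash
python3 - <<'E'
from meas import *
out=[]
for n,(u,v) in (('top',(232,242)),('scene',(390,238))):
    im=cv2.imread(f'pics/{n}0.png'); c=im[v-30:v+30,u-40:u+40].astype(float)
    g=c[...,1]
    e=cv2.resize(np.clip((c-c.min((0,1)))/(c.max((0,1))-c.min((0,1))+1e-9)*255,0,255)[...,1],(400,300),interpolation=cv2.INTER_CUBIC)
    lab=cv2.resize(im[v-30:v+30,u-40:u+40],(400,300),interpolation=cv2.INTER_CUBIC)
    out.append(np.hstack([lab,cv2.merge([e.astype(np.uint8)]*3)]))
cv2.imwrite('pics/seat.png',np.vstack(out))
E
```

```text
(no output)
```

View pics/seat.png

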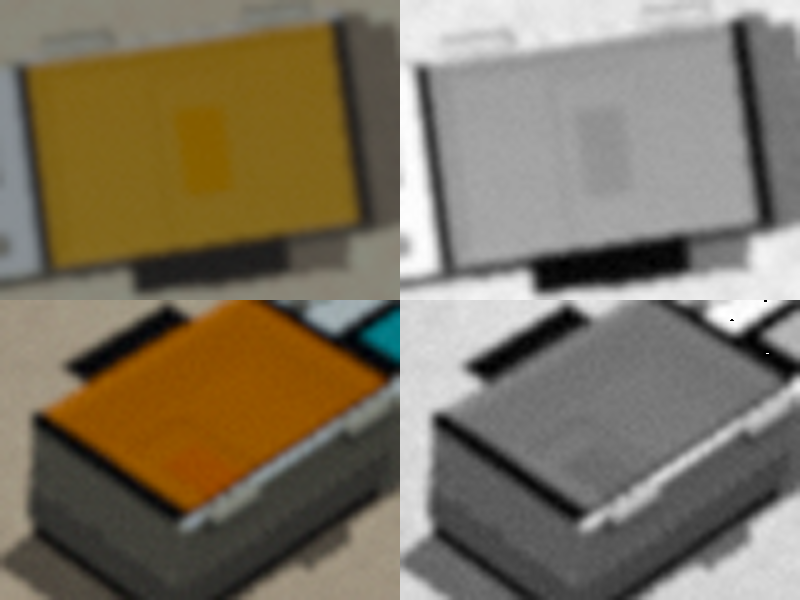

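```bash
python3 - <<'E'
from meas import *
im=cv2.imread('pics/top0.png'); d=load('top')
hsv=cv2.cvtColor(im,cv2.COLOR_BGR2HSV).astype(int)
print(hsv[242-10:242+14:2,232,:].tolist()); print(hsv[240,215:250:2].tolist())
H=hsv[...,0];V=hsv[...,2]
b=im.astype(float); w=np.zeros(H.shape,bool); w[225:260,215:250]=1
sc=b[...,2]-b[...,1]-0*b[...,0]; print('R-G', sc[w].min(), np.median(sc[w]), sc[w].max())
sm=cv2.GaussianBlur(sc,(0,0),.7); base=np.median(sm[w]); pk=np.percentile(sm[w],95); 
m=w&(sm>(base+pk)/2); c=cnts(m)[0]; print(base,pk,cv2.contourArea(c))
M=cv2.moments(c); u,v=M['m10']/M['m00'],M['m01']/M['m00']; print(u,v)
for z in (.023,.026,.029): print(z,(ray(d,u,v,z)*1000).round(1),pose(planrect(d,c,z)[0]))
# pieces of unit: whole top silhouette corners of shield incl. dark bands
S=hsv[...,1]
w2=np.zeros(H.shape,bool); w2[205:275,195:270]=1
amb=w2&(((H>8)&(H<28)&(S>140))); ca=cnts(amb)[0]
r,P=planrect(d,ca,.0725); print('amber pts rect',pose(r))
# exact-edge: row-wise subpixel along the unit axes using blurred saturation
th=np.radians(10.2); ux=np.array([np.cos(th),np.sin(th)]); uy=np.array([-ux[1],ux[0]])
c0=np.array([576,134.5])
from scipy.ndimage import map_coordinates
def prof(dirv,other,rng,offs,z):
    t=np.arange(*rng,0.5); acc=[]
    for o in offs:
        X=[proj(d,np.append((c0+dirv*s+other*o)/1000,z)) for s in t]; X=np.array(X)
        acc.append([map_coordinates(b[...,k],[X[:,1],X[:,0]],order=1) for k in range(3)])
    return t,np.mean(acc,0)
for nm,dv,ot,rng,offs in (('x',ux,uy,(-80,70),(-60,-55,-45,45,50,55)),('y',uy,ux,(-95,90),np.arange(-35,36,10))):
    t,a=prof(dv,ot,rng,offs,.0725)
    print(nm); 
    for i in range(0,len(t),4):
        if abs(t[i])>38: print(t[i],a[:,i].round().astype(int).tolist(),end=' ')
    print()
E
```

```text
[[21, 214, 131], [21, 244, 134], [21, 255, 133], [21, 255, 133], [21, 255, 134], [21, 255, 133], [21, 255, 132], [21, 255, 133], [21, 255, 133], [21, 232, 131], [22, 208, 130], [22, 198, 130]]
[[22, 208, 129], [22, 204, 129], [22, 212, 129], [22, 202, 130], [22, 207, 128], [22, 202, 130], [21, 220, 132], [21, 255, 133], [21, 255, 132], [21, 255, 133], [21, 255, 132], [21, 232, 131], [21, 206, 130], [21, 200, 130], [22, 202, 130], [21, 206, 130], [22, 204, 130], [22, 210, 129]]
R-G 11.0 29.0 41.0
29.25885122104844 38.60301158939639 138.0
232.31642512077292 241.31521739130434
0.023 [580.4 135.   23. ] ((580.2, 134.8), (39.8, 21.9), 11.5)
0.026 [580.  134.6  26. ] ((579.8, 134.4), (39.7, 21.8), 11.5)
0.029 [579.7 134.2  29. ] ((579.5, 134.0), (39.6, 21.8), 11.5)
amber pts rect ((575.4, 133.6), (92.2, 138.5), 10.2)
x
-80.0 [122, 136, 137] -78.0 [122, 135, 137] -76.0 [121, 135, 137] -74.0 [121, 135, 137] -72.0 [122, 136, 137] -70.0 [121, 135, 137] -68.0 [120, 134, 136] -66.0 [116, 129, 131] -64.0 [109, 122, 125] -62.0 [104, 116, 119] -60.0 [101, 113, 116] -58.0 [100, 111, 115] -56.0 [98, 
[... 872 characters left out ...]
.0 [25, 101, 130] -53.0 [25, 100, 130] -51.0 [25, 100, 130] -49.0 [25, 100, 130] -47.0 [25, 100, 130] -45.0 [25, 101, 130] -43.0 [25, 100, 130] -41.0 [25, 100, 130] -39.0 [25, 100, 130] 39.0 [26, 101, 130] 41.0 [26, 102, 130] 43.0 [26, 101, 130] 45.0 [26, 101, 130] 47.0 [26, 102, 130] 49.0 [26, 101, 130] 51.0 [26, 101, 130] 53.0 [27, 101, 130] 55.0 [26, 101, 129] 57.0 [24, 100, 128] 59.0 [22, 98, 126] 61.0 [22, 97, 125] 63.0 [23, 96, 123] 65.0 [25, 89, 114] 67.0 [28, 73, 93] 69.0 [41, 59, 69] 71.0 [69, 71, 70] 73.0 [105, 102, 98] 75.0 [132, 128, 122] 77.0 [144, 139, 133] 79.0 [147, 142, 136] 81.0 [146, 142, 135] 83.0 [142, 138, 131] 85.0 [130, 127, 121] 87.0 [111, 108, 103] 89.0 [92, 90, 83]
```

```bash
cat > prof.py <<'E'
from meas import *
from scipy.ndimage import map_coordinates
def prof(d,c0,yaw,along,rng,offs,z,step=0.5):
    th=np.radians(yaw); ux=np.array([np.cos(th),np.sin(th)]); uy=np.array([-ux[1],ux[0]])
    a,o=(ux,uy) if along=='x' else (uy,ux)
    im=d['pixels'].astype(float); t=np.arange(rng[0],rng[1],step); acc=[]
    for q in offs:
        X=np.array([proj(d,np.append((np.array(c0)+a*s+o*q)/1000,z)) for s in t])
        acc.append([map_coordinates(im[...,k],[X[:,1],X[:,0]],order=1) for k in range(3)])
    return t,np.mean(acc,0)
def show(t,a,every=4): print(' '.join(f"{t[i]:.0f}:"+'/'.join(str(int(x)) for x in a[:,i]) for i in range(0,len(t),every)))
E
python3 - <<'E'
from prof import *
d=load('scene'); s=(471,113.8); yaw=10.0; zb=.1242
print('carrier far x end, z top'); show(*prof(d,s,yaw,'x',(-50,-24),(-12,-6,0,6,12),zb+.008,1),2)
print('near x end z bot'); show(*prof(d,s,yaw,'x',(24,50),(-12,-6,0,6,12),zb,1),2)
print('far +y, top'); show(*prof(d,s,yaw,'y',(8,30),(-30,-25,-20,20,25,30),zb+.008,1),2)
print('near -y, bottom'); show(*prof(d,s,yaw,'y',(-30,-8),(-30,-25,-20,20,25,30),zb,1),2)
d['pixels']=cv2.imread('pics/scene0.png')[...,::-1]
c=(576,134.5);yaw=10.2
print('tab front z.0725'); show(*prof(d,c,yaw,'x',(-80,-56),range(-28,29,7),.0725,1),2)
print('shield front/tab seam -y..'); show(*prof(d,c,yaw,'x',(-62,-38),(-60,-50,-45,45,50,60),.0725,1),2)
print('shield rear'); show(*prof(d,c,yaw,'x',(36,60),(-10,0,10),.0725,1),2)
print('shield -y'); show(*prof(d,c,yaw,'y',(-86,-60),range(-40,41,10),.0725,1),2)
print('shield +y'); show(*prof(d,c,yaw,'y',(60,86),range(-40,41,10),.0725,1),2)
print('tab +y'); show(*prof(d,c,yaw,'y',(20,50),(-62,-58,-54),.0725,1),2)
print('tab -y'); show(*prof(d,c,yaw,'y',(-50,-20),(-62,-58,-54),.0725,1),2)
d=load('top'); d['pixels']=cv2.imread('pics/top0.png')[...,::-1]
print('TOP tab front'); show(*prof(d,c,yaw,'x',(-80,-56),range(-28,29,7),.0725,1),2)
print('tab +y'); show(*prof(d,c,yaw,'y',(20,50),(-62,-58,-54),.0725,1),2)
print('tab -y'); show(*prof(d,c,yaw,'y',(-50,-20),(-62,-58,-54),.0725,1),2)
E
```

```text
carrier far x end, z top
-50:156/146/127 -48:156/145/127 -46:155/144/125 -44:153/142/124 -42:146/136/118 -40:133/124/108 -38:114/106/92 -36:87/81/72 -34:61/58/53 -32:40/40/38 -30:29/29/30 -28:25/27/27 -26:22/24/24
near x end z bot
24:36/36/37 26:32/33/34 28:32/32/32 30:42/40/37 32:66/62/54 34:104/97/84 36:137/128/111 38:156/145/127 40:164/153/134 42:167/156/136 44:167/156/135 46:165/154/134 48:165/154/134
far +y, top
8:25/25/26 10:24/24/25 12:27/28/28 14:37/37/35 16:53/51/47 18:69/66/59 20:82/78/69 22:92/87/77 24:99/93/82 26:103/97/85 28:107/100/87
near -y, bottom
-30:164/152/132 -28:164/153/133 -26:165/153/133 -24:164/152/133 -22:159/149/129 -20:146/137/118 -18:122/114/98 -16:89/83/72 -14:55/52/45 -12:32/31/29 -10:25/25/25
tab front z.0725
-80:160/150/130 -78:160/150/130 -76:160/150/130 -74:160/150/130 -72:160/149/130 -70:160/150/130 -68:160/150/131 -66:158/148/129 -64:147/138/119 -62:124/117/101 -60:90/85/73 -58:55/52/45
shield front/tab seam -y..
-62:159/149/130 -60:159/149/129 -58:159/150/130 -56:160/150/130 -54:160/149/130 -52:160/150/131 -50:160/149/130 -48:160/148/127 -46:160/
[... 903 characters left out ...]
92 -34:90/83/73 -32:72/67/58 -30:62/57/50 -28:60/56/49 -26:61/57/50 -24:63/58/51 -22:63/58/51
TOP tab front
-80:137/134/120 -78:137/134/120 -76:137/134/120 -74:137/134/120 -72:137/134/120 -70:136/133/120 -68:134/131/117 -66:125/122/109 -64:105/102/91 -62:76/73/65 -60:49/47/43 -58:35/34/32
tab +y
20:53/52/48 22:52/51/47 24:51/50/46 26:51/50/46 28:52/51/47 30:58/57/52 32:74/73/66 34:100/99/89 36:122/121/108 38:132/131/118 40:134/133/119 42:135/133/119 44:134/132/119 46:135/132/119 48:135/132/119
tab -y
-50:90/85/75 -48:90/85/75 -46:90/84/75 -44:89/84/74 -42:89/83/73 -40:87/82/72 -38:83/78/69 -36:72/68/60 -34:59/55/50 -32:49/47/43 -30:44/42/39 -28:44/42/39 -26:44/43/40 -24:45/43/40 -22:44/43/40
```

```bash
python3 - <<'E'
from prof import *
s=(621.1,-287.6); yaw=-12.63
def half(t,a,side=None):
    g=a.mean(0); lo,hi=g.min(),g.max(); m=(lo+hi)/2; i=np.where(np.diff(np.sign(g-m)))[0]; return [round(float(t[k]+(m-g[k])/(g[k+1]-g[k])*(t[1]-t[0])),1) for k in i],round(lo),round(hi)
for n in ('scene','top'):
    d=load(n); d['pixels']=cv2.imread(f'pics/{n}0.png')[...,::-1]
    ox=(-13,-8,8,13); oy=(-30,-25,-20,20,25,30)
    for z in (0,.008):
        print(n,z,'x-',half(*prof(d,s,yaw,'x',(-48,-26),ox,z)),'x+',half(*prof(d,s,yaw,'x',(26,48),ox,z)),'y-',half(*prof(d,s,yaw,'y',(-30,-8),oy,z)),'y+',half(*prof(d,s,yaw,'y',(8,30),oy,z)))
E
```

```text
scene 0 x- ([-43.6], 59, 140) x+ ([33.9], 27, 145) y- ([-17.7], 36, 147) y+ ([19.3], 39, 145)
scene 0.008 x- ([-36.8], 54, 148) x+ ([40.2], 27, 145) y- ([-18.2], 40, 147) y+ ([18.5], 41, 146)
top 0 x- ([-37.6], 55, 131) x+ ([34.7], 55, 129) y- ([-19.8], 53, 130) y+ ([16.3], 54, 130)
top 0.008 x- ([-38.8], 54, 131) x+ ([33.0], 55, 129) y- ([-18.4], 54, 131) y+ ([17.6], 56, 130)
```

Comparing carrier and unit in each camera separately cancels the calibration bias. The TCP belongs at about (581.9, 135.6) over the pocket, at yaw 10.1°. Lowering in front of the tab.

>>> arm_command:
  commands:
    - [1.5,[-0.04,0.2,-1.5],0.002]
    - [1.5,[0,0,-3],0]
    - [1.5,[0,0,-1.8],0]
    - [1.5,[0,0,-0.4],0]
    - [1.5,[0,0,0],0]
    - [1.5,[0,0,0],0]

```text
clock: 6.3
position: [0.4715, 0.1163, 0.0861]
ee_rot: [0.543, -0.542, 0.453, -0.454]
contact_force: [0.4, 0.6, -0.7]
width: 0.017
```

>>> arm_command:
  commands:
    - [1.5,[0.6,0.1,0],0]
    - [1.5,[0.9,0.16,0],0]
    - [1.5,[0.7,0.13,0],0]
    - [1.5,[0,0,0],0]
    - [1.5,[0,0,0],0]

```text
clock: 6.8
position: [0.4926, 0.1206, 0.0853]
ee_rot: [-0.542, 0.543, -0.454, 0.454]
contact_force: [0.7, 0.2, -0.5]
width: 0.0169
```

```bash
cat >> h.py <<'E'
O=np.array([581.9,135.6]); YU=np.radians(10.1)
def ust():
    s=manip.get_state(); r=s['position'][:2]*1000-O; c,si=np.cos(YU),np.sin(YU)
    print('t',round(s['clock'],2),'unit x,y',round(r@[c,si],1),round(r@[-si,c],1),'T',round(s['position'][2]*1000,1),'yaw',round(jaw()[0]+90,2),'F',s['contact_force'].round(1),'w',round(s['width']*1000,1))
E
python3 - <<'E'
from h import *
ust()
a=grab('scene')
cv2.imwrite('pics/tab.png',cv2.resize(a['pixels'][150:270,330:490,::-1],(800,600),interpolation=cv2.INTER_CUBIC))
E
```

```text
t 6.8 unit x,y -90.5 0.9 T 85.3 yaw 10.19 F [ 0.7  0.2 -0.5] w 16.9
```

View pics/tab.png

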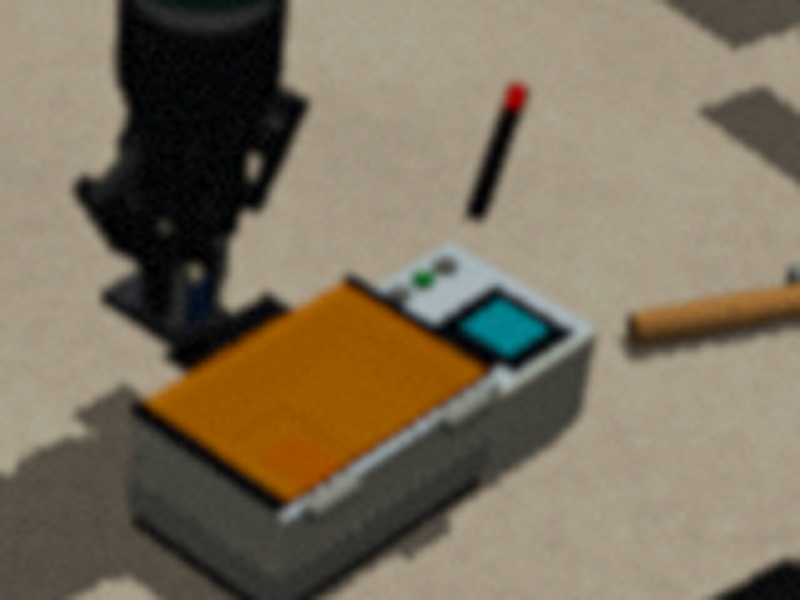

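The nose is under the black tab at crop (230,330). Lifting gently, first part.

>>> arm_command:
  commands:
    - [1.5,[0.02,-0.09,0.3],0]
    - [1.5,[0.1,0.02,0.4],0]
    - [1.5,[0.14,0.025,0.6],0]
    - [1.5,[0.14,0.025,0.6],0]
    - [1.5,[0.16,0.03,0.6],0]
    - [1.5,[0.16,0.03,0.6],0]
    - [1.5,[0.16,0.03,0.6],0]

```text
clock: 7.55
position: [0.5011, 0.1212, 0.1228]
ee_rot: [-0.542, 0.543, -0.454, 0.454]
contact_force: [-2.3, 0.4, -3.3]
width: 0.0169
```

```bash
python3 - <<'E'
from h import *
ust()
a=grab('scene')
cv2.imwrite('pics/tab2.png',cv2.resize(a['pixels'][150:270,330:490,::-1],(800,600),interpolation=cv2.INTER_CUBIC))
E
```

```text
t 7.55 unit x,y -82.1 0.0 T 122.8 yaw 10.18 F [-2.3  0.4 -3.3] w 16.9
```

View pics/tab2.png

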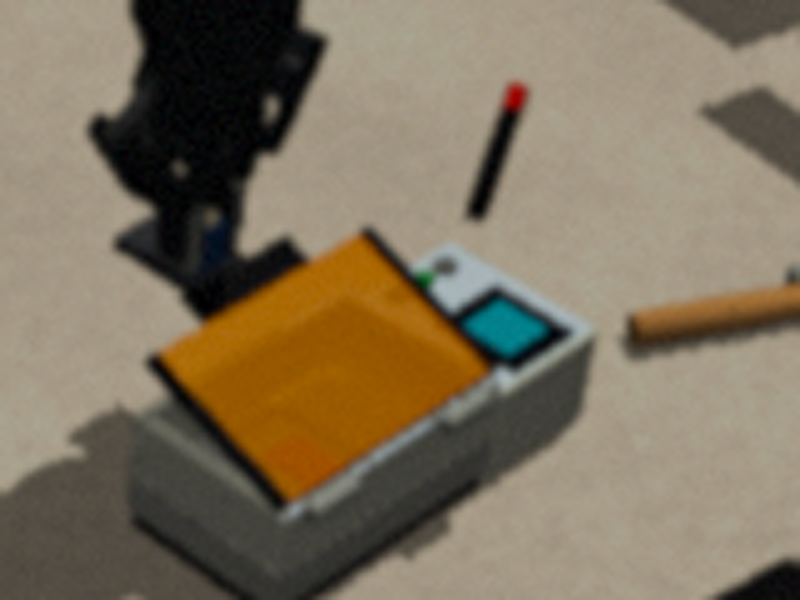

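The shield rises on the nose at about 20° with around 4 N. Continuing to about 60°.

>>> arm_command:
  commands:
    - [1.5,[0.28,0.05,0.5],0]
    - [1.5,[0.32,0.057,0.48],0]
    - [1.5,[0.35,0.062,0.45],0]
    - [1.5,[0.36,0.064,0.43],0]
    - [1.5,[0.38,0.067,0.42],0]
    - [1.5,[0.4,0.07,0.4],0]

```text
clock: 8.2
position: [0.5222, 0.1249, 0.1494]
ee_rot: [-0.542, 0.543, -0.454, 0.454]
contact_force: [-3.0, -2.0, -2.3]
width: 0.0168
```

>>> arm_command:
  commands:
    - [1.5,[0.43,0.077,0.36],0]
    - [1.5,[0.45,0.08,0.32],0]
    - [1.5,[0.47,0.084,0.27],0]
    - [1.5,[0.48,0.085,0.23],0]
    - [1.5,[0.5,0.088,0.19],0]
    - [1.5,[0.5,0.088,0.14],0]

```text
clock: 8.8
position: [0.5509, 0.13, 0.1644]
ee_rot: [-0.542, 0.542, -0.454, 0.454]
contact_force: [-4.7, 0.0, -1.6]
width: 0.017
```

```bash
python3 - <<'E'
from h import *
ust()
a=grab('scene')
cv2.imwrite('pics/tab3.png',cv2.resize(a['pixels'][150:270,330:490,::-1],(800,600),interpolation=cv2.INTER_CUBIC))
E
```

```text
t 8.8 unit x,y -31.5 -0.1 T 164.4 yaw 10.17 F [-4.7  0.  -1.6] w 17.0
```

View pics/tab3.png

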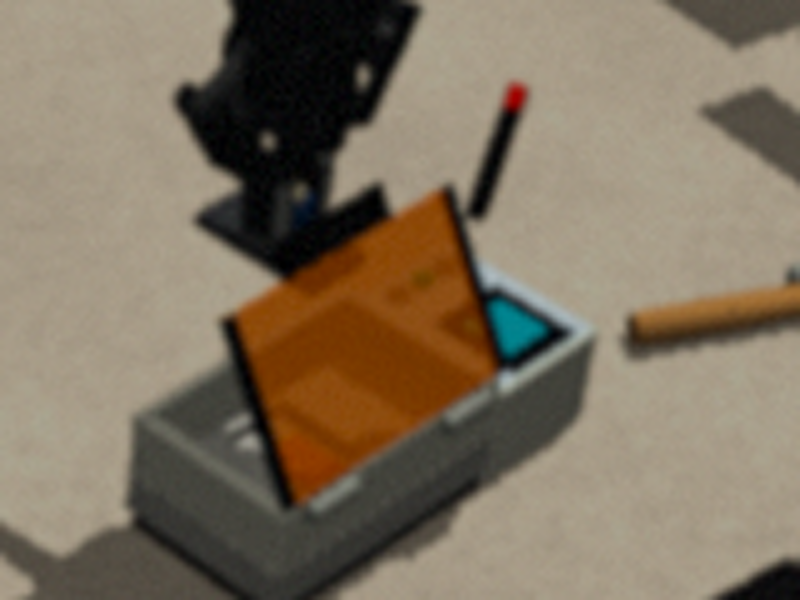

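>>> arm_command:
  commands:
    - [1.5,[0.5,0.088,0.07],0]
    - [1.5,[0.5,0.088,0.03],0]
    - [1.5,[0.5,0.088,0],0]
    - [1.5,[0.5,0.088,0],0]
    - [1.5,[0.5,0.088,-0.03],0]
    - [1.5,[0.48,0.085,-0.05],0]
    - [1.5,[0.48,0.085,-0.1],0]
    - [1.5,[0.48,0.085,-0.1],0]
    - [1.5,[0.48,0.085,-0.12],0]
    - [1.5,[0.48,0.085,-0.13],0]

```text
clock: 9.85
position: [0.5997, 0.1386, 0.1601]
ee_rot: [-0.542, 0.542, -0.454, 0.454]
contact_force: [-5.7, -0.5, 2.8]
width: 0.0168
```

>>> arm_command:
  commands:
    - [1.5,[0.45,0.08,-0.18],0]
    - [1.5,[0.45,0.08,-0.2],0]
    - [1.5,[0.44,0.078,-0.2],0]
    - [1.5,[0.44,0.078,-0.2],0]
    - [1.5,[0.43,0.076,-0.2],0]

```text
clock: 10.35
position: [0.6228, 0.1427, 0.1509]
ee_rot: [0.543, -0.542, 0.453, -0.454]
contact_force: [-4.4, -1.5, 4.1]
width: 0.0172
```

```bash
python3 - <<'E'
from h import *
ust()
a=grab('scene')
cv2.imwrite('pics/tab4.png',cv2.resize(a['pixels'][130:280,330:530,::-1],(800,600),interpolation=cv2.INTER_CUBIC))
E
```

```text
t 10.35 unit x,y 41.5 -0.2 T 150.9 yaw 10.17 F [-4.4 -1.5  4.1] w 17.2
```

View pics/tab4.png

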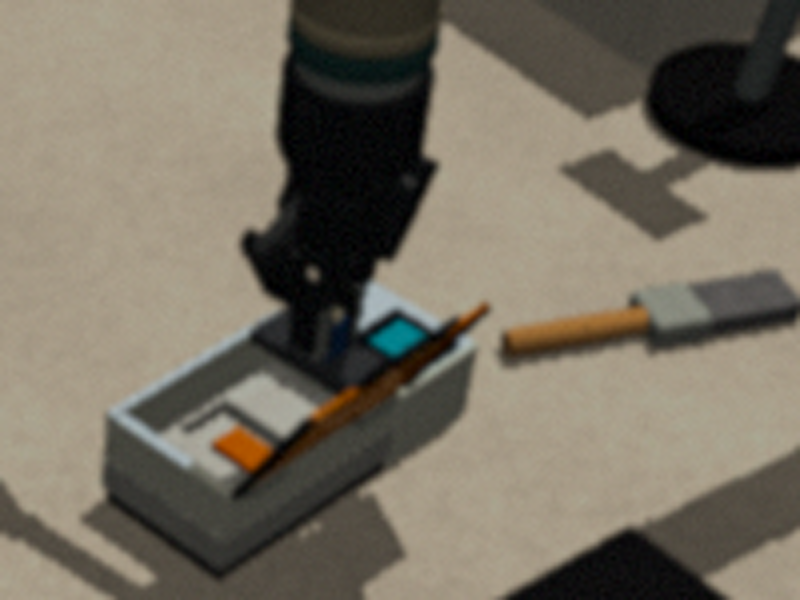

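```bash
python3 - <<'E'
from h import *
d=load('scene'); im=d['pixels'][...,::-1].copy()
c,s=np.cos(YU),np.sin(YU); 
C=np.array([580.1,135.2])
def W(x,y,z): return np.array([C[0]+x*c-y*s,C[1]+x*s+y*c,z])/1000
v0,u0,S=150+40,340,8
big=cv2.resize(im[v0:v0+75,u0:u0+100],(800,600),interpolation=cv2.INTER_CUBIC)
def poly(pts,col):
    p=np.array([ (proj(d,W(*q))-[u0,v0]+.5)*S for q in pts],int); cv2.polylines(big,[p],True,col,1)
poly([(sx*37.5,sy*19.5,32) for sx,sy in((-1,-1),(1,-1),(1,1),(-1,1))],(0,255,0))
poly([(sx*42,sy*65,32) for sx,sy in((-1,-1),(1,-1),(1,1),(-1,1))],(255,0,0))
poly([(sx*48,sy*73,68) for sx,sy in((-1,-1),(1,-1),(1,1),(-1,1))],(0,0,255))
cv2.imwrite('pics/pock.png',big)
P=cloud(d)
q=P*1000-np.append(C,0); X=q[...,0]*c+q[...,1]*s; Y=-q[...,0]*s+q[...,1]*c; Z=q[...,2]
for y in range(-70,72,8): print(y,[ (lambda m: int(round(np.median(Z[m]))) if m.sum()>0 else -1)((abs(X-x)<3)&(abs(Y-y)<4)&(Z<75)) for x in range(-52,50,6)])
E
```

```text
-70 [2, 31, 43, 34, 41, 33, 39, 34, 40, 38, 35, 36, 35, 42, 32, 40, 30]
-62 [-1, 68, 67, 67, 70, 66, 68, 65, 67, 67, 67, 67, 67, 67, 67, 68, 42]
-54 [-1, 67, 65, -1, -1, -1, -1, -1, -1, -1, -1, -1, -1, -1, -1, -1, 13]
-46 [-1, 63, 59, -1, -1, -1, -1, -1, -1, -1, -1, -1, -1, -1, -1, -1, 29]
-38 [-1, 61, 56, -1, 35, -1, -1, -1, -1, -1, -1, -1, -1, -1, -1, -1, 15]
-30 [-1, 59, 48, 31, 30, 32, 32, 32, 33, 33, 34, 32, 35, -1, -1, -1, 26]
-22 [-1, 58, 47, 32, 30, 32, 32, 33, 32, 32, 33, 32, -1, -1, -1, -1, 16]
-14 [-1, 59, 45, 26, -1, 25, -1, 27, 29, 29, 28, 28, -1, -1, -1, -1, 19]
-6 [-1, 54, 40, 23, 23, 22, 28, 26, 25, 25, 27, 32, -1, -1, -1, -1, 20]
2 [-1, 60, 48, 24, 21, 24, 27, 27, 26, 27, 27, 34, -1, -1, -1, -1, 20]
10 [-1, 48, 41, 25, 22, 26, 28, 27, 25, 29, 27, -1, -1, -1, -1, -1, 18]
18 [-1, 59, 42, 22, 23, 26, 26, 30, 26, 23, 30, -1, -1, -1, -1, -1, 28]
26 [-1, 53, 49, 31, 32, 32, 30, 33, 33, 29, 32, -1, -1, -1, -1, -1, 14]
34 [-1, 56, 48, 33, 34, 33, 31, 34, 32, 31, 34, -1, -1, -1, -1, -1, 24]
42 [-1, 51, 46, 32, 32, 32, 33, 33, 32, 32, -1, -1, -1, -1, -1, -1, 14]
50 [-1, 50, 40, 33, 31, 32, 33, 32, 32, 31, 32, -1, -1, -1, -1, -1, 28]
58 [-1, 42, 37, 31, 35, 33, 32, 31, 33, 32, 36, -1, -1, -1, -1, -1, 18]
66 [63, 68, 33, 33, 32, 33, 33, 33, 33, 31, 39, -1, -1, -1, -1, -1, 41]
```

View pics/pock.png

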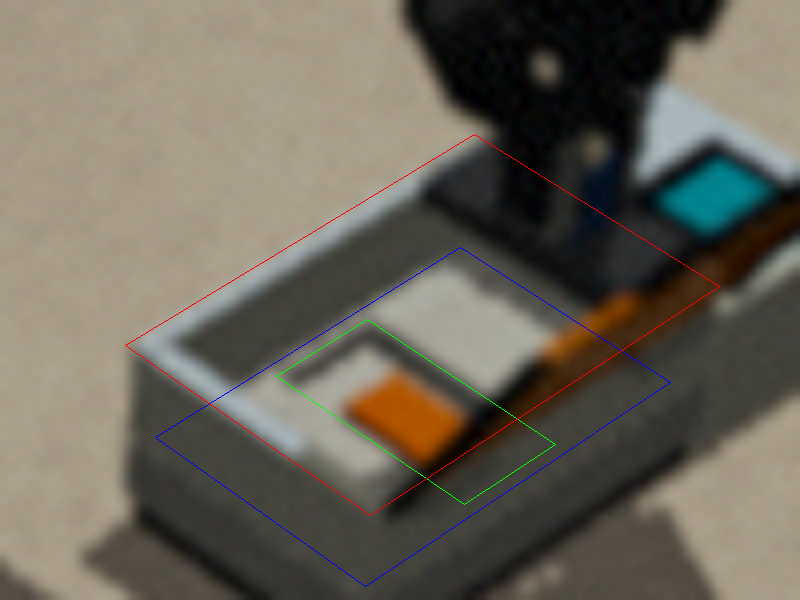

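```bash
python3 - <<'E'
from prof import *
from h import *
d=load('scene'); C=(580.1,135.2)
print('x front edge'); show(*prof(d,C,10.1,'x',(-50,-24),(-12,-8,-4,0,4,8,12),.032,.5),2)
print('+y edge'); show(*prof(d,C,10.1,'y',(10,32),(-30,-25,-20,-15,-10,-5),.032,.5),2)
print('-y edge'); show(*prof(d,C,10.1,'y',(-32,-10),(-30,-25,-20,-15,-10,-5),.032,.5),2)
print('inner front wall/rim at z.068'); show(*prof(d,C,10.1,'x',(-56,-34),(-50,-40,-30,-20,-10,0,10),.068,.5),2)
print('rim -y z.068'); show(*prof(d,C,10.1,'y',(-80,-56),(-40,-35,-30,-25,-20),.068,.5),2)
ust()
E
```

```text
x front edge
-50:64/64/57 -49:64/64/57 -48:64/64/57 -47:66/66/59 -46:69/69/62 -45:74/73/66 -44:81/80/73 -43:90/88/81 -42:100/98/90 -41:110/107/99 -40:117/115/106 -39:120/118/109 -38:119/117/108 -37:113/111/103 -36:104/102/95 -35:94/92/86 -34:86/84/78 -33:82/80/74 -32:84/82/76 -31:91/89/83 -30:102/101/93 -29:115/114/105 -28:128/126/117 -27:137/135/125 -26:144/143/132 -25:149/148/138
+y edge
10:117/102/85 11:103/91/78 12:90/82/71 13:78/73/65 14:68/67/61 15:66/66/60 16:69/69/63 17:75/75/69 18:84/83/77 19:95/94/87 20:108/107/99 21:122/120/112 22:134/132/123 23:144/142/133 24:153/151/141 25:160/158/147 26:164/162/150 27:166/164/152 28:167/165/154 29:167/166/154 30:168/166/155 31:168/166/155
-y edge
-32:159/161/153 -31:160/161/152 -30:162/162/152 -29:164/163/152 -28:166/164/153 -27:167/165/153 -26:167/165/153 -25:167/164/153 -24:166/163/152 -23:164/162/150 -22:161/158/147 -21:157/154/143 -20:152/149/138 -19:148/143/131 -18:143/135/123 -17:140/128/114 -16:139/123/106 -15:140/118/98 -14:143/116/91 -13:146/115/86 -12:150/115/82 -11:152/116/81
inner front wall/rim at z.068
-56:169/158/137 -55:169/157/137 -54:168/157/137 -53:168/156/137 -52:168/157/138 -51:168/158/140 -50:168/160/144 -49:167/162/149 -48:167/165/155 -47:166/167/160 -46:164/168/165 -45:160/167/165 -44:154/162/162 -43:145/154/155 -42:133/141/142 -41:119/127/126 -40:105/111/109 -39:92/96/93 -38:81/84/79 -37:73/74/68 -36:68/68/61 -35:65/65/58
rim -y z.068
-80:85/83/73 -79:82/80/71 -78:80/78/70 -77:79/78/70 -76:80/80/72 -75:85/86/80 -74:96/99/94 -73:108/113/110 -72:121/128/126 -71:135/143/143 -70:145/155/156 -69:151/162/164 -68:153/165/167 -67:153/165/167 -66:148/160/162 -65:140/150/153 -64:129/137/139 -63:116/123/124 -62:103/109/108 -61:91/95/92 -60:82/84/79 -59:77/79/73 -58:75/76/70 -57:74/75/68
t 10.4 unit x,y 42.4 -0.2 T 150.4 yaw 10.17 F [-1.3 -0.2  0.9] w 17.2
```

The overlay matches the chamber and pocket: pocket front corner at crop (285,377), orange seat near z≈26 mm. Within this camera the carrier needs about 0.5 mm more +x. Now I'll drop in front of the shield while it is still past upright, so the hand holds it open.

>>> arm_command:
  commands:
    - [1.5,[-0.5,-0.09,-0.6],0]
    - [1.5,[-0.75,-0.133,-0.9],0]
    - [1.5,[-0.8,-0.142,-0.9],0]
    - [1.5,[-0.8,-0.142,-0.9],0]
    - [1.5,[-0.7,-0.125,-0.8],0]
    - [1.5,[-0.35,-0.06,-0.9],0]
    - [1.5,[-0.15,-0.025,-0.9],0]
    - [1.5,[-0.07,-0.01,-0.8],0]
    - [1.5,[0,0,-0.5],0]
    - [1.5,[0,0,-0.3],0]

```text
clock: 11.4
position: [0.5805, 0.1352, 0.0745]
ee_rot: [-0.542, 0.542, -0.454, 0.454]
contact_force: [0.1, -0.9, -0.9]
width: 0.0168
```

```bash
python3 - <<'E'
from h import *
ust()
a=grab('scene')
cv2.imwrite('pics/tab5.png',cv2.resize(a['pixels'][170:275,345:485,::-1],(800,600),interpolation=cv2.INTER_CUBIC))
ust()
E
```

```text
t 11.4 unit x,y -1.4 -0.1 T 74.5 yaw 10.17 F [ 0.1 -0.9 -0.9] w 16.8
t 11.45 unit x,y -1.5 -0.1 T 74.2 yaw 10.17 F [-0.2  0.4 -1.2] w 17.1
```

View pics/tab5.png

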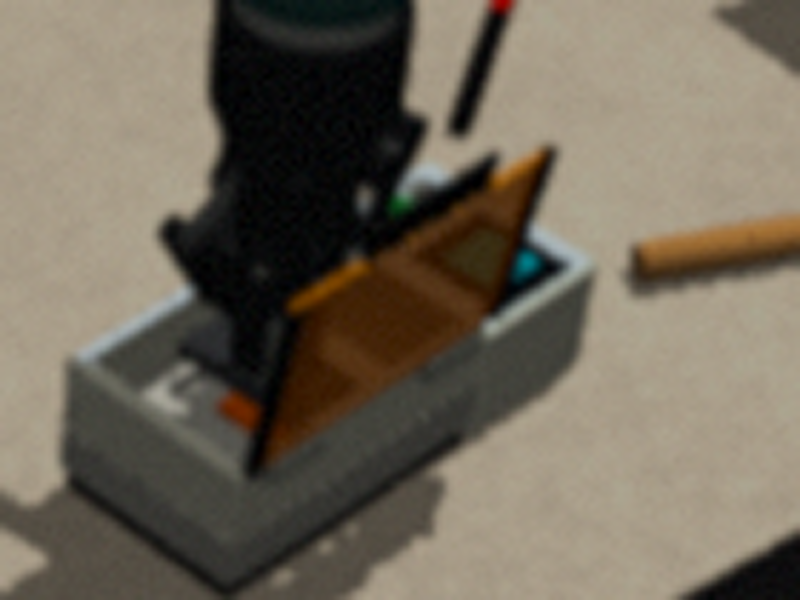

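>>> arm_command:
  commands:
    - [1.5,[0.2,0.035,-0.6],0]
    - [1.5,[0,0,-0.5],0]
    - [1.5,[0,0,-0.1],0]
    - [1.5,[0,0,0],0]

```text
clock: 11.85
position: [0.5822, 0.1356, 0.0628]
ee_rot: [-0.542, 0.543, -0.454, 0.454]
contact_force: [0.3, 0.4, -2.4]
width: 0.0171
```

```bash
python3 - <<'E'
from h import *
ust()
a=grab('scene')
cv2.imwrite('pics/tab6.png',cv2.resize(a['pixels'][170:275,345:485,::-1],(800,600),interpolation=cv2.INTER_CUBIC))
E
```

```text
t 11.85 unit x,y 0.3 -0.1 T 62.8 yaw 10.18 F [ 0.3  0.4 -2.4] w 17.1
```

View pics/tab6.png

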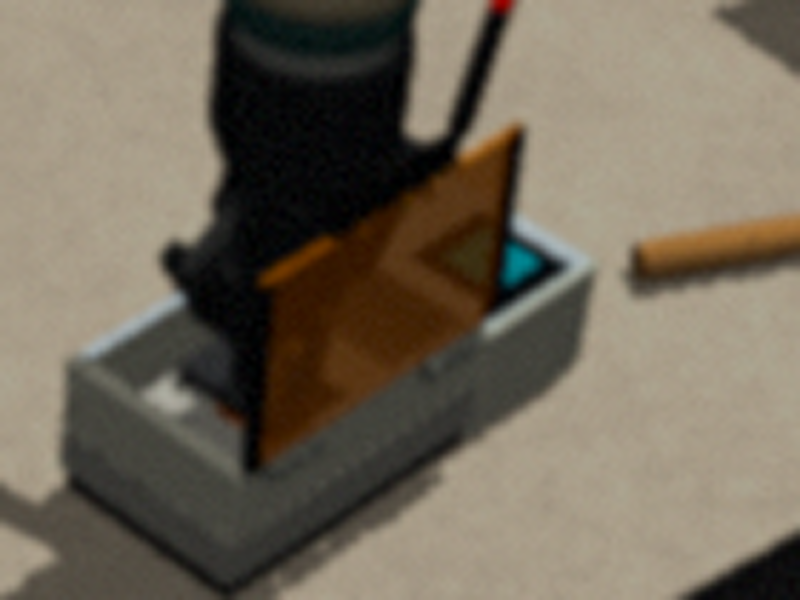

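The shield is about upright and closing onto the hand, with the plate just above the mouth. Feeling downwards.

>>> arm_command:
  commands:
    - [1.5,[0.01,0,-0.15],0]
    - [1.5,[0,0,-0.15],0]
    - [1.5,[0,0,-0.1],0]

```text
clock: 12.2
position: [0.5821, 0.1355, 0.0591]
ee_rot: [-0.542, 0.543, -0.454, 0.454]
contact_force: [-0.3, -0.2, -0.5]
width: 0.0165
```

>>> arm_command:
  commands:
    - [1.5,[0,0,-0.1],0]
    - [1.5,[0,0,-0.1],0]

```text
clock: 12.4
position: [0.5823, 0.1356, 0.0571]
ee_rot: [-0.542, 0.542, -0.454, 0.454]
contact_force: [-1.4, -0.3, -0.4]
width: 0.0171
```

```bash
python3 - <<'E'
from h import *
ust()
E
```

```text
t 12.4 unit x,y 0.4 -0.1 T 57.1 yaw 10.17 F [-1.4 -0.3 -0.4] w 17.1
```

The underside is at about z=29 with no contact, so it is inside the pocket. On down in small steps.

>>> arm_command:
  commands:
    - [1.5,[0,0,-0.1],0]
    - [1.5,[0,0,-0.1],0]

```text
clock: 12.6
position: [0.5824, 0.1356, 0.055]
ee_rot: [-0.542, 0.542, -0.454, 0.454]
contact_force: [-0.4, -0.1, 0.1]
width: 0.0173
```

>>> arm_command:
  commands:
    - [1.5,[0,0,-0.06],0]
    - [1.5,[0,0,-0.04],0]

```text
clock: 12.8
position: [0.5824, 0.1356, 0.0544]
ee_rot: [-0.542, 0.542, -0.454, 0.454]
contact_force: [-1.8, -0.1, 4.2]
width: 0.0166
```

>>> arm_command:
  commands:
    - [1.5,[0,0,-0.03],0]
    - [1.5,[0,0,0],0]

```text
clock: 13.0
position: [0.5824, 0.1356, 0.0545]
ee_rot: [0.542, -0.542, 0.454, -0.454]
contact_force: [-3.5, -0.5, 5.1]
width: 0.0172
```

>>> arm_command:
  commands:
    - [1.5,[0,0,-0.05],0]
    - [1.5,[0,0,0],0]

```text
clock: 13.2
position: [0.5824, 0.1356, 0.0545]
ee_rot: [0.542, -0.542, 0.454, -0.454]
contact_force: [-3.9, -0.6, 7.9]
width: 0.0167
```

>>> arm_command:
  commands:
    - [1.5,[0,0,-0.04],0]
    - [1.5,[0,0,-0.04],0]
    - [1.5,[0,0,0],0]

```text
clock: 13.5
position: [0.5825, 0.1356, 0.0544]
ee_rot: [0.543, -0.542, 0.453, -0.454]
contact_force: [-4.9, -1.0, 12.6]
width: 0.0172
```

>>> arm_command:
  commands:
    - [1.5,[0,0,0],0]
    - [1.5,[0,0,0],0]
    - [1.5,[0,0,0],0]
    - [1.5,[0,0,0],0]

```text
clock: 13.9
position: [0.5825, 0.1356, 0.0544]
ee_rot: [0.543, -0.542, 0.453, -0.454]
contact_force: [-3.7, -1.7, 12.9]
width: 0.0169
```

```bash
python3 - <<'E'
from h import *
ust()
a=grab('scene')
cv2.imwrite('pics/press.png',cv2.resize(a['pixels'][170:275,345:485,::-1],(800,600),interpolation=cv2.INTER_CUBIC))
ust()
E
```

```text
t 13.9 unit x,y 0.5 -0.1 T 54.4 yaw 10.18 F [-3.7 -1.7 12.9] w 16.9
t 13.95 unit x,y 0.6 -0.1 T 54.4 yaw 10.18 F [-5.6  0.1 12.6] w 17.1
```

View pics/press.png

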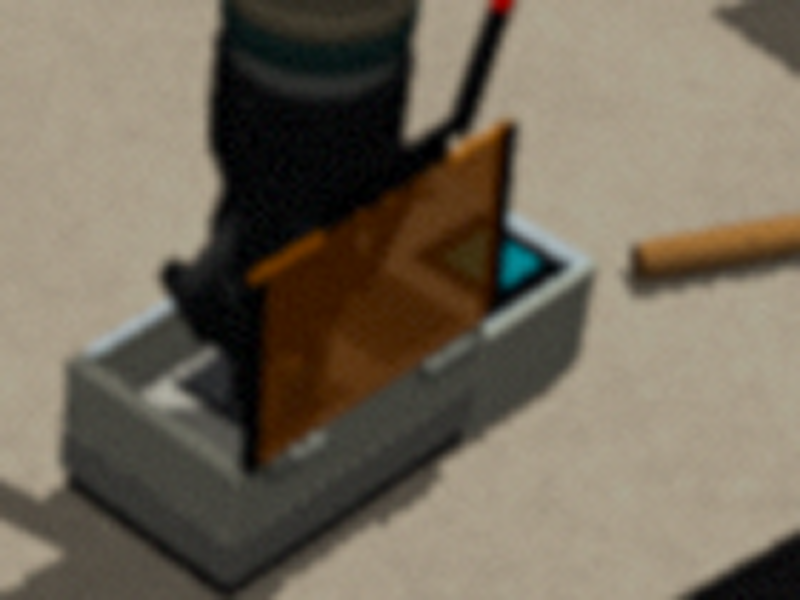

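Pressed at about 12.7 N for over 0.5 s, the plate sits down in the pocket (crop (210,385)), and the shield leans open on the hand. Unloading and letting go.

>>> arm_command:
  commands:
    - [1.5,[0,0,0.1],0]
    - [1.5,[0,0,0.06],0]
    - [2.2,[0,0,0.03],0]
    - [3.0,[0,0,0],0]
    - [4.0,[0,0,0],0]
    - [4.5,[0,0,0],0]
    - [4.5,[0,0,0],0]

```text
clock: 14.65
position: [0.5824, 0.1356, 0.0542]
ee_rot: [-0.542, 0.542, -0.454, 0.454]
contact_force: [-1.0, -0.1, -0.4]
width: 0.0452
```

```bash
python3 - <<'E'
from h import *
ust()
E
```

```text
t 14.65 unit x,y 0.5 -0.1 T 54.2 yaw 10.17 F [-1.  -0.1 -0.4] w 45.2
```

>>> arm_command:
  commands:
    - [4.5,[0,0,0.5],0]
    - [4.5,[0,0,1.2],0]
    - [4.5,[-0.3,-0.05,2.2],0]
    - [4.5,[-1.0,-0.18,3.0],0]
    - [4.5,[-2.0,-0.35,3.5],0]
    - [4.5,[-3.0,-0.53,3.0],0]
    - [4.5,[-3.5,-0.62,2.0],0]
    - [4.5,[-4.0,-0.7,1.0],0]
    - [4.5,[-4.0,-0.7,0],0]
    - [4.5,[-3.0,-0.5,0],0]
    - [4.5,[-2.0,-0.35,0],0]
    - [4.5,[0,0,0],0]

```text
clock: 15.85
position: [0.3521, 0.0956, 0.2195]
ee_rot: [0.543, -0.542, 0.453, -0.454]
contact_force: [0.4, -0.5, -1.3]
width: 0.0451
```

```bash
python3 - <<'E'
from h import *
ust()
a=grab('scene')
cv2.imwrite('pics/out.png',cv2.resize(a['pixels'][130:280,310:510,::-1],(800,600),interpolation=cv2.INTER_CUBIC))
E
```

```text
t 15.85 unit x,y -233.2 0.9 T 219.5 yaw 10.17 F [ 0.4 -0.5 -1.3] w 45.1
```

View pics/out.png

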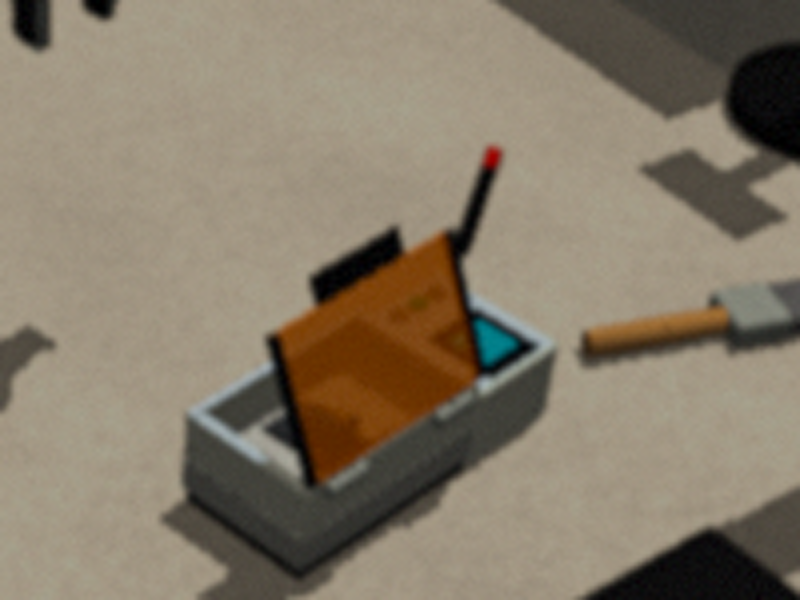

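The hand is clear, the shield is swinging down by itself and the carrier is in the pocket at crop (285,430). Moving aside and waiting.

>>> arm_command:
  commands:
    - [4.5,[0,-1.5,0],0]
    - [4.5,[0,-3,0],0]
    - [4.5,[0,-3,0],0]
    - [4.5,[0,-3,0],0]
    - [4.5,[0,-3,0],0]
    - [4.5,[0,-3,0],0]
    - [4.5,[0,-3,0],0]
    - [4.5,[0,-3,0],0]
    - [4.5,[0,-1.5,0],0]
    - [4.5,[0,0,0],0]
    - [4.5,[0,0,0],0]
    - [4.5,[0,0,0],0]

```text
clock: 17.1
position: [0.3549, -0.1437, 0.2185]
ee_rot: [0.543, -0.542, 0.454, -0.454]
contact_force: [-0.5, -0.2, 0.4]
width: 0.0448
```

>>> arm_command:
  commands:
    - [4.5,[0,0,0],0]
    - [4.5,[0,0,0],0]
    - [4.5,[0,0,0],0]
    - [4.5,[0,0,0],0]
    - [4.5,[0,0,0],0]
    - [4.5,[0,0,0],0]
    - [4.5,[0,0,0],0]
    - [4.5,[0,0,0],0]
    - [4.5,[0,0,0],0]
    - [4.5,[0,0,0],0]
    - [4.5,[0,0,0],0]
    - [4.5,[0,0,0],0]

```text
clock: 18.3
position: [0.3545, -0.1442, 0.2184]
ee_rot: [-0.542, 0.542, -0.454, 0.454]
contact_force: [0.2, -0.1, 1.0]
width: 0.0447
```

>>> arm_command:
  commands:
    - [4.5,[0,0,0],0]
    - [4.5,[0,0,0],0]
    - [4.5,[0,0,0],0]
    - [4.5,[0,0,0],0]
    - [4.5,[0,0,0],0]
    - [4.5,[0,0,0],0]
    - [4.5,[0,0,0],0]
    - [4.5,[0,0,0],0]
    - [4.5,[0,0,0],0]
    - [4.5,[0,0,0],0]
    - [4.5,[0,0,0],0]
    - [4.5,[0,0,0],0]

```text
clock: 19.5
position: [0.3545, -0.1442, 0.2184]
ee_rot: [-0.542, 0.542, -0.454, 0.454]
contact_force: [1.0, -0.4, -0.4]
width: 0.0449
```

>>> arm_command:
  commands:
    - [4.5,[0,0,0],0]
    - [4.5,[0,0,0],0]
    - [4.5,[0,0,0],0]
    - [4.5,[0,0,0],0]
    - [4.5,[0,0,0],0]
    - [4.5,[0,0,0],0]
    - [4.5,[0,0,0],0]
    - [4.5,[0,0,0],0]
    - [4.5,[0,0,0],0]
    - [4.5,[0,0,0],0]
    - [4.5,[0,0,0],0]
    - [4.5,[0,0,0],0]

```text
clock: 20.7
position: [0.3545, -0.1442, 0.2184]
ee_rot: [-0.542, 0.542, -0.454, 0.454]
contact_force: [0.5, 0.6, 0.2]
width: 0.045
```

>>> arm_command:
  commands:
    - [4.5,[0,0,0],0]
    - [4.5,[0,0,0],0]
    - [4.5,[0,0,0],0]
    - [4.5,[0,0,0],0]
    - [4.5,[0,0,0],0]
    - [4.5,[0,0,0],0]
    - [4.5,[0,0,0],0]
    - [4.5,[0,0,0],0]
    - [4.5,[0,0,0],0]
    - [4.5,[0,0,0],0]
    - [4.5,[0,0,0],0]
    - [4.5,[0,0,0],0]

```text
clock: 21.9
position: [0.3545, -0.1442, 0.2184]
ee_rot: [-0.542, 0.542, -0.454, 0.454]
contact_force: [-0.7, 0.5, -0.0]
width: 0.0449
```

```bash
python3 - <<'E'
from meas import *
a=grab('scene'); b=grab('top'); st()
f=lambda d,u,v:cv2.resize(d['pixels'][v-50:v+50,u-50:u+50,::-1],(400,400),interpolation=cv2.INTER_CUBIC)
cv2.imwrite('pics/fin.png',np.hstack([f(a,402,235),f(b,220,240)])); cv2.imwrite('pics/fintop.png',b['pixels'][...,::-1])
for n,d in (('scene',a),('top',b)):
    P=cloud(d); c=np.cos(np.radians(10.1));s=np.sin(np.radians(10.1)); q=P*1000-[580.1,135.2,0]; X=q[...,0]*c+q[...,1]*s; Y=-q[...,0]*s+q[...,1]*c
    for x in (-58,-40,-20,0,20,38): 
        m=(abs(X-x)<6)&(abs(Y)<30); print(n,x,round(float(np.median(q[m][:,2])),1))
E
```

```text
t 22.0 pos [ 354.5 -144.2  218.4] jaw -79.83 F [-0.3  0.   0.2] w 45.1 q6 [-0.57  0.82]
scene -58 72.6
scene -40 73.4
scene -20 72.7
scene 0 72.6
scene 20 72.7
scene 38 72.5
top -58 71.0
top -40 72.1
top -20 71.7
top 0 71.6
top 20 72.1
top 38 71.7
```

View pics/fin.png

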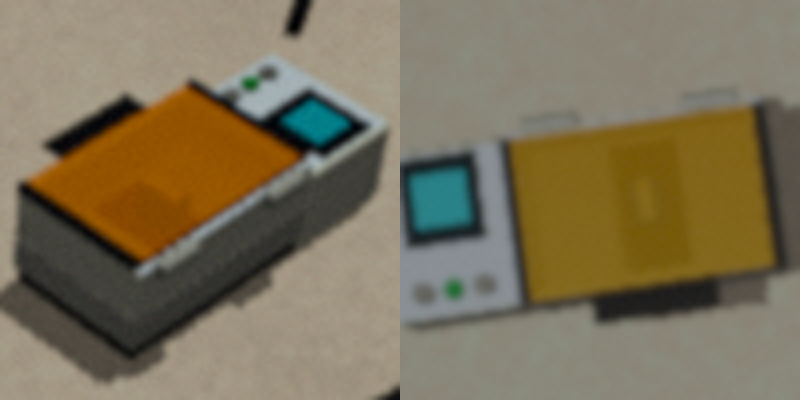

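View pics/fintop.png

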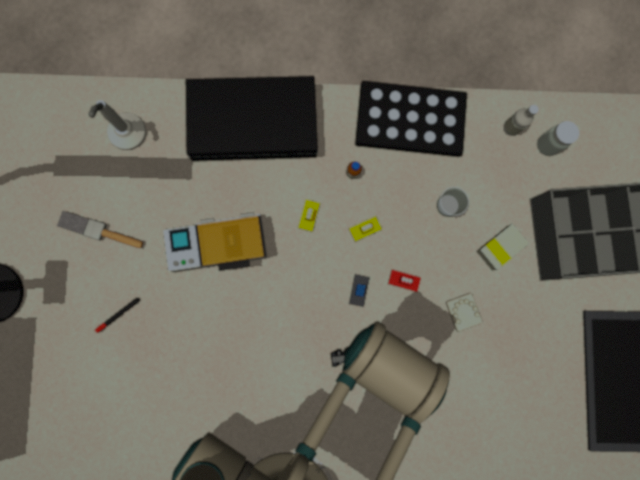

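The shield lies flat at 72 mm over its whole length. The dark carrier with its white bridge shows through at top crop (650,200), and everything else is in its place. I'll wait a little longer, then hand in.

>>> arm_command:
  commands:
    - [4.5,[0,0,0],0]
    - [4.5,[0,0,0],0]
    - [4.5,[0,0,0],0]
    - [4.5,[0,0,0],0]
    - [4.5,[0,0,0],0]
    - [4.5,[0,0,0],0]
    - [4.5,[0,0,0],0]
    - [4.5,[0,0,0],0]
    - [4.5,[0,0,0],0]
    - [4.5,[0,0,0],0]
    - [4.5,[0,0,0],0]
    - [4.5,[0,0,0],0]

```text
clock: 23.2
position: [0.3545, -0.1442, 0.2184]
ee_rot: [-0.542, 0.542, -0.454, 0.454]
contact_force: [-0.6, -0.4, 0.5]
width: 0.0448
```

```bash
python3 - <<'E'
from h import *
a=load('scene'); b=grab('scene'); print('mean change at shield',np.abs(a['pixels'][195:265,355:450].astype(int)-b['pixels'][195:265,355:450]).mean()); st()
print(manip.sign_off())
E
```

```text
mean change at shield 1.571328320802005
t 23.25 pos [ 354.5 -144.2  218.4] jaw -79.82 F [-0.8 -0.   0.6] w 45.0 q6 [-0.57  0.82]
the job is handed in; nothing more can be done
None
```

The carrier with the white bridge is on its seat in the curing unit, the shield has swung shut over it by itself, and the job is handed in at 23.3 s.

- **Shield:** I lifted it by the tab with the carrier's nose to about 115°. Readings between moves stayed under about 7 N. The hand kept it open while I lowered the carrier.
- **Seat:** Contact came with the carrier's underside at about z = 26.7 mm, roughly 5 mm below the pocket's mouth. I held 12.6–12.9 N for about 0.5 s with the shield still open. That is the wrist reading, so the seat force itself may differ by about 1 N for the carrier's weight and the shield's rub on the hand.
- **Last checks:** The shield lay flat at 72–73 mm along its whole length in both cameras. The carrier and bridge could be seen through it in the pocket. The spare and the other objects looked unmoved in the top view, and the arm was touching nothing.
- **Disagreements:** The two cameras differed by 1–2 mm on the carrier's and the unit's positions. I worked from the distance between the two within each camera, and the carrier went into the pocket without touching.

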